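Find the socket for the banding wheel's nut and hold it there

TASK

The banding wheel's centre nut must be kept from turning while its bolt is done up from underneath: try the sockets from the ware board on the hex nut, without forcing them, until you find the one that goes fully down over it. Stand any socket that does not fit back upright on the ware board, and leave the cups and the glaze jar alone. Finish still gripping the right socket, fully seated and upright on the nut: do not let go of it.

Things in the scene. Friction and masses are not known exactly. Their poses are not given: they have to be found in the camera images.
- socket_a_grip (a point): The slimmer of three steel sockets, mouth down on the ware board: round body 33 mm diameter, 50 mm high; flat drive tang on top, 30 mm along x, 14 mm thick along y, 42 mm high. 0.19 to 0.35 kg. Point: on the axis in the tang, 74 mm above the mouth, 24 mm above the shoulder; z up. Its 33 mm body is too slim for the nut (34.6 mm over its corners).
- socket_b_grip (a point): One of two thick steel sockets, alike outside, mouth down on the ware board; only the hidden hex bores differ. Round body 46 mm diameter, 50 mm high; flat drive tang on top, 30 mm along x, 14 mm thick along y, 42 mm high. 0.26 to 0.5 kg. Point: on the axis in the tang, 74 mm above the mouth, 24 mm above the shoulder; z up. Bore 28 mm deep, flats' normals along y and every 60 degrees from it.
- socket_c_grip (a point): One of two thick steel sockets, alike outside, mouth down on the ware board; only the hidden hex bores differ. Round body 46 mm diameter, 50 mm high; flat drive tang on top, 30 mm along x, 14 mm thick along y, 42 mm high. 0.26 to 0.5 kg. Point: on the axis in the tang, 74 mm above the mouth, 24 mm above the shoulder; z up. Bore 28 mm deep, flats' normals along y and every 60 degrees from it.
- nut (a point): Centre of the top face of the fixed steel hex nut on the banding wheel's middle, 80 mm above the bench; z up. 30 mm across flats, 16 mm high (top 3 mm round, bevelled to 26 mm), flats' normals along y and every 60 degrees from it. A 16 mm diameter bolt end stands 8 mm above it. It sits on a 52 mm washer, on which a seated socket's mouth rests, 16 mm below this point. It does not turn.
- wheel: Banding wheel (potter's turntable), fixed: grey disc of 220 mm diameter, upper face 60 mm above the bench; origin on its axis at bench height, axes as the nut's. One socket's bore is 2.5 mm wider than its nut; the others are too narrow by 5 mm or more and stop on the nut's top face, 16 mm higher than seated. Which thick socket fits is not told: try them.
- board_top (a point): Centre of the upper face of the fixed wooden ware board, 18 mm above the bench; the board is 120 mm along x and 300 mm along y, 18 mm thick. The sockets stand on it in a row along y.
- cup1: Bystander: white ceramic cup, 72 mm diameter, 62 mm high; origin under its centre.
- cup2: Bystander: white ceramic cup, 68 mm diameter, 58 mm high; origin under its centre.
- jar: Bystander: blue glaze jar with white lid, 60 mm diameter, 60 mm high; origin under its centre.

How it is judged:
At the end, for the whole second after the job is handed in: A socket is gripped by the fingers, fully down on the nut (within 3 mm; only the one that fits can be), its axis within 6 mm of the nut's centre and within 4 degrees of upright. The other two stand upright on the ware board, within its outline, not touched by the fingers (((z of socket_b_grip in the frame of nut between 0.052 and 0.061 m and horizontal distance between socket_b_grip and nut below 0.006 m and angle between socket_b_grip's own z axis and vertical below 0.07 rad and contact force between the fingers and socket_b above 1.5 N and angle between each of socket_a_grip, socket_c_grip's own z axis and vertical below 0.15 rad and x of socket_a_grip in the frame of board_top between -0.06 and 0.06 m and y of socket_a_grip in the frame of board_top between -0.15 and 0.15 m and z of socket_a_grip in the frame of board_top between 0.068 and 0.08 m and contact force between the fingers and socket_a below 0.1 N and x of socket_c_grip in the frame of board_top between -0.06 and 0.06 m and y of socket_c_grip in the frame of board_top between -0.15 and 0.15 m and z of socket_c_grip in the frame of board_top between 0.068 and 0.08 m and contact force between the fingers and socket_c below 0.1 N) or (z of socket_c_grip in the frame of nut between 0.052 and 0.061 m and horizontal distance between socket_c_grip and nut below 0.006 m and angle between socket_c_grip's own z axis and vertical below 0.07 rad and contact force between the fingers and socket_c above 1.5 N and angle between each of socket_a_grip, socket_b_grip's own z axis and vertical below 0.15 rad and x of socket_a_grip in the frame of board_top between -0.06 and 0.06 m and y of socket_a_grip in the frame of board_top between -0.15 and 0.15 m and z of socket_a_grip in the frame of board_top between 0.068 and 0.08 m and contact force between the fingers and socket_a below 0.1 N and x of socket_b_grip in the frame of board_top between -0.06 and 0.06 m and y of socket_b_grip in the frame of board_top between -0.15 and 0.15 m and z of socket_b_grip in the frame of board_top between 0.068 and 0.08 m and contact force between the fingers and socket_b below 0.1 N))); the arm keeps its last pose, push and grip.
It fails at once if cup1 is shifted by more than 30 mm (distance of cup1 from where it was at the start of the episode above 0.03 m).
It fails at once if cup2 is shifted by more than 30 mm (distance of cup2 from where it was at the start of the episode above 0.03 m).
It fails at once if jar is shifted by more than 30 mm (distance of jar from where it was at the start of the episode above 0.03 m).
It fails at once if a socket is pressed on the banding wheel or its nut with more than 80 N (contact force between any of socket_a, socket_b, socket_c and wheel above 80 N).
It also fails if it takes over 61 s, if anything falls off the work surface, if the arm or the gripper's body presses on something with over 40 N, if the wrist force passes 120 N, or if a joint passes its speed limit or range.

ROBOT

A 6-joint arm with a two-finger parallel gripper is mounted at the origin on the work surface. World frame = base frame: x ahead of the robot, y to its left, z up, the work surface at z = 0. Lengths are in m, angles in rad, forces in N, time in s.
With the tool pointing down it reaches from about 0.35 to 0.95 m from the base axis. Payload 17.4 kg.
Tool frame: the origin (TCP) lies at the very end of the fingers, on their centre line; the grasp point (between the pads) lies 19 mm behind it; z points along the fingers, y is the line along which they close (so a half turn about z gives the same grasp; the last joint's range is limited). The gripper opens to 93 mm and grips with 3 to 60 N. Pads are 15 mm wide; open, the fingers measure 128 mm over their backs; the gripper's body (75 mm by 188 mm) begins 65 mm behind the grasp point.
Start: joints at [1.254, 0.116, 1.442, -0, 1.584, -0.038], TCP at [0.186, 0.649, 0.188] pointing down, gripper open.
Joint ranges: [-2.83, 2.83], [-0.83, 2.19], [0.07, 2.5], [-1.14, 4.28], [0.01, 3], [-2.97, 2.97]. Speed limits (rad/s): [1.89, 1.89, 2.22, 3.14, 3.14, 3.14].

INTERFACE

Orientations are given as [roll, pitch, yaw] about the fixed x, y, z axes, in that order (R = Rz(yaw) Ry(pitch) Rx(roll)).
In Python, from station import bot gives the robot as it stands.
- The arm moves only by the tool arm_command, never from a script. Its argument "deltas" is a list of rows, each a list of 7 numbers: the shift along the tool's x, y, z in mm, then the turn, a rotation vector about the tool's x, y, z in rad, then the closure, from 0 (fully open) to 1 (shut). A call has 1 to 5 rows; each row shifts and turns the commanded pose from where the row before left it, along the tool's axes as they then stand; what a row does not reach is not made up. A row lasts 1/8 s, in which the tool goes at most 62.5 mm and 10.7 degrees, less where a joint would pass 70% of its speed; a pose out of reach is approached as far as the arm can. A call is refused whole if a number of a shift passes 62.5 or a number of a turn 0.188, either way. A call with a gripper value outside its range is refused whole. The fingers move at their own pace and stop on an object; "force" is the grip in N (left out, the last holds). Time passes only in rows, so rows that do not move let the fingers close. It gives the time, the measured TCP pose, the force, the opening and the grip force at its end, in the units of the state.
- bot.sense(): the state, without advancing time (a new reading comes with each control period).
- bot.capture(name): name is "scene" or "top" or "wrist"; returns the picture (480x640x3 uint8, red, green, blue); there is no depth.
- bot.camera_model(name): a dict with "vfov" (degrees; the focal length in pixels is half the picture's height over the tangent of half this angle, whatever the lens; pixels are square), "cx", "cy" (the principal point, pixels), "R" (3x3) and "t" (3): a world point X has camera coordinates R X + t. Camera axes: x right, y down, z forward; pixel columns grow to the right and rows downward; lengths in m; the calibration is good to about 2 mm. A picture is of the moment at which its call begins: read the wrist's pose just before it. camera_model takes no time and is no camera call; for the wrist camera it gives the pose at the moment of the call.
- bot.close_job(): hands the job in; it is judged then, once.
The state is a dict: "time_s": time; "qpos": joint angles; "qvel": joint speeds; "joint_torque": joint torques, N m; "eef_pos": TCP position; "tool_rot": TCP orientation; "ft_force": force on the tool from outside, world axes, zero at the start; "moment": the same for the moment, N m; "width": finger opening in m; "finger_force": force on a finger pad.
Only numpy, scipy, OpenCV 4.12 (cv2) and the standard library are available. Lean on these libraries where they do the work, as an engineer would, in place of code of your own. Each camera call takes 0.05 s, during which the arm holds its last target. There are 200 camera calls.

## Working session

There is one attempt and no reset: what is moved stays moved. The work goes in short steps, Python scripts to look and compute and a tool call to move; the robot and the scene stay as the last step left them, time stands still between calls to the robot, and variables do not carry over. Pictures are saved under pics/ and viewed, at most 10 in all, crops included, and the job is handed in when it is done.

Besides the shell and the picture viewer there is one more tool, called after "Request:" by a JSON object that holds its "method" and its "body", one argument or row to a line. arm_command: Moves the arm, as the interface text tells. Its arguments: {"type":"object","properties":{"deltas":{"type":"array","items":{"type":"array","items":{"type":"number"}}},"force":{"type":"number"}},"required":["deltas"]}

```bash
mkdir -p pics; python3 - <<'E'
from station import bot
import cv2
s=bot.sense();print({k:s[k] for k in('time_s','eef_pos','tool_rot','width')})
for n in('scene','top'):
    im=bot.capture(n);cv2.imwrite(f'pics/{n}0.png',im[:,:,::-1]);print(n,bot.camera_model(n))
E
```

```text
{'time_s': 0.0, 'eef_pos': array([0.18568586, 0.6486983 , 0.18731423]), 'tool_rot': array([-3.14044368e+00, -5.97906349e-05,  2.86285509e+00]), 'width': 0.09316754224065733}
scene {'vfov': 44.59179810439637, 'cx': 314.9253207151189, 'cy': 230.60967204855092, 'R': array([[-0.55719596,  0.83032579,  0.00957786],
       [ 0.68506898,  0.46617751, -0.5597848 ],
       [-0.46926875, -0.30534834, -0.82858267]]), 't': array([ 0.28029245, -0.38761956,  1.36157433])}
top {'vfov': 46.40447752486798, 'cx': 322.11637440439034, 'cy': 242.1755445243396, 'R': array([[ 6.36892147e-03, -9.99979271e-01, -9.45619623e-04],
       [-9.80972228e-01, -6.06436012e-03, -1.94053370e-01],
       [ 1.94043613e-01,  2.16353727e-03, -9.80990517e-01]]), 't': array([0.04494129, 0.61167831, 1.00946223])}
```

View pics/top0.png

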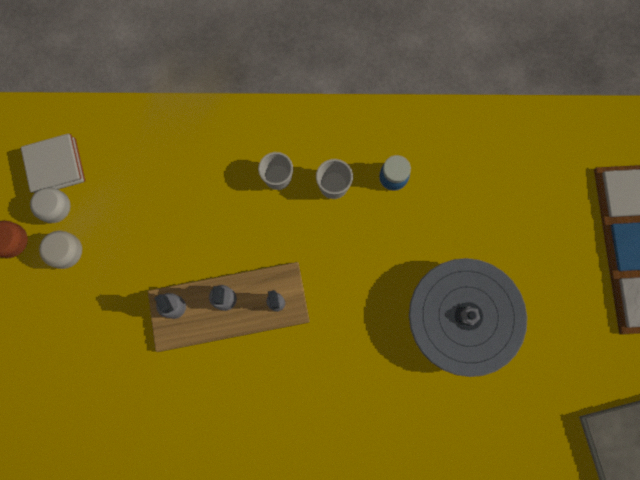

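View pics/scene0.png

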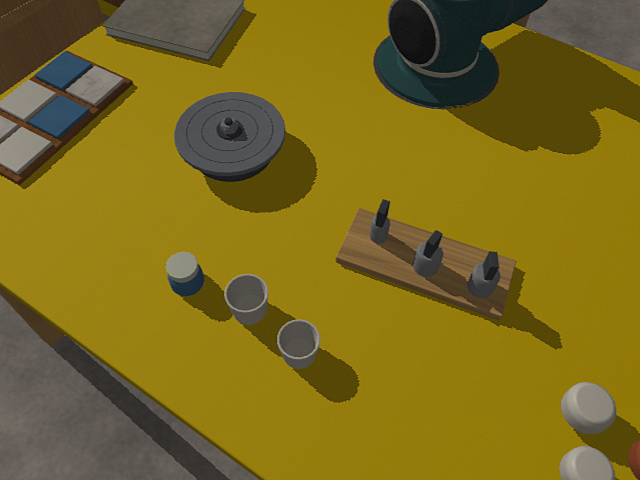

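Top view: the ware board is at about (228,307), with thick sockets at (170,303) and (222,297) and the slim one at (275,300). The wheel and nut are at (468,316). The cups are at (277,170) and (334,178), and the jar is at (395,172). The scene view agrees. Next I'll measure them.

```bash
cat > h.py <<'E'
import numpy as np, cv2
def f(m): return 240/np.tan(np.radians(m['vfov'])/2)
def ray(m,u,v):
    R=np.array(m['R']);t=np.array(m['t']);d=R.T@np.array([(u-m['cx'])/f(m),(v-m['cy'])/f(m),1.]);return -R.T@t,d
def plane(m,uv,z):
    o=[]
    for u,v in np.reshape(uv,(-1,2)):
        c,d=ray(m,u,v);o.append(c+d*(z-c[2])/d[2])
    return np.array(o)
def proj(m,X):
    p=(np.array(m['R'])@np.reshape(X,(-1,3)).T).T+m['t'];return p[:,:2]/p[:,2:]*f(m)+[m['cx'],m['cy']]
def tri(rays):
    A=0;b=0
    for c,d in rays:
        d=d/np.linalg.norm(d);P=np.eye(3)-np.outer(d,d);A=A+P;b=b+P@c
    return np.linalg.solve(A,b)
E
python3 - <<'E'
from station import bot
from h import *
m=bot.camera_model('top');im=cv2.imread('pics/top0.png')
hsv=cv2.cvtColor(im,cv2.COLOR_BGR2HSV)
for p in[(230,330),(170,310),(164,297),(440,340),(468,316),(100,300)]:print(p,hsv[p[1],p[0]])
# wheel: low saturation blob
g=(hsv[:,:,1]<110).astype(np.uint8);g[:230]=0;g[:,:380]=0;g[:,560:]=0
c=max(cv2.findContours(g,0,1)[0],key=cv2.contourArea)
P=plane(m,c[:,0,:].astype(float),.06)[:,:2]
(x,y),r=cv2.minEnclosingCircle(P.astype(np.float32));print('wheel',x,y,r, cv2.fitEllipse(P.astype(np.float32)*1000))
# board
b=((hsv[:,:,1]<225)).astype(np.uint8);b[:255]=0;b[:,:130]=0;b[:,330:]=0;b[370:]=0
c=max(cv2.findContours(cv2.morphologyEx(b,cv2.MORPH_OPEN,np.ones((3,3))),0,1)[0],key=cv2.contourArea)
P=plane(m,c[:,0,:].astype(float),.018)[:,:2];print('board',cv2.minAreaRect((P*1000).astype(np.float32)))
a=cv2.resize(im[255:360,140:315],None,fx=4.5,fy=4.5,interpolation=2)[:300*2]
n=cv2.resize(im[296:336,445:493],None,fx=8,fy=8,interpolation=2)
k=np.zeros((600,800,3),np.uint8);a=cv2.resize(im[262:328,145:300],None,fx=5,fy=5,interpolation=2);k[:a.shape[0],:a.shape[1]]=a
n=cv2.resize(im[298:332,448:490],None,fx=7,fy=7,interpolation=2);k[340:340+n.shape[0],:n.shape[1]]=n
cv2.imwrite('pics/z1.png',np.clip(k*1.8,0,255).astype(np.uint8))
E
```

```text
(230, 330) [ 18 142 117]
(170, 310) [80 18 42]
(164, 297) [40 17 46]
(440, 340) [107  21  86]
(468, 316) [120  22  23]
(100, 300) [ 24 255  87]
wheel 0.4727128744125366 -0.22278907895088196 0.109673872590065 ((473.10418701171875, -222.80467224121094), (215.84434509277344, 217.31356811523438), 178.8455810546875)
board ((492.53173828125, 231.5886688232422), (123.24391174316406, 302.1462707519531), 11.395384788513184)
```

View pics/z1.png

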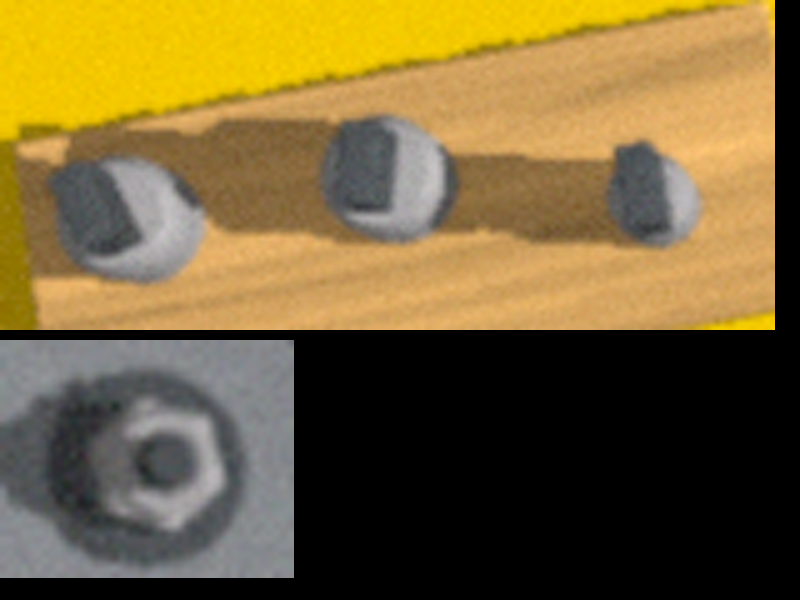

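The crop shows thick sockets with body tops near original pixels (172,306) and (223,297), a slim one at (276,301), and the nut around (469,316) with a bolt end. For yaw and exact centres I need the wrist camera, so I'll check its mounting and plan the move.

```bash
cat >> h.py <<'E'
from scipy.spatial.transform import Rotation as Ro
def go(s,xyz,yaw=None):
    """shift in tool mm (in current frame) and turn about tool z to reach target"""
    R=Ro.from_euler('xyz',s['tool_rot']).as_matrix();d=R.T@(np.array(xyz)-s['eef_pos'])*1000
    y=0 if yaw is None else s['tool_rot'][2]-yaw
    return np.round(d,1),round(float((y+np.pi)%(2*np.pi)-np.pi),3)
E
python3 - <<'E'
from station import bot
from h import *
s=bot.sense();m=bot.camera_model('wrist');R=Ro.from_euler('xyz',s['tool_rot']).as_matrix()
c=-np.array(m['R']).T@m['t'];print('cam in tool mm',R.T@(c-s['eef_pos'])*1000,'axes in tool (cols camx,y,z)\n',np.round(R.T@np.array(m['R']).T,2),m['vfov'],m['cx'],m['cy'])
t=bot.camera_model('top')
for p in[(172,306),(223,297),(276,301)]:print(plane(t,p,.068))
print('nut',plane(t,[469,316],.08))
print(go(s,[.45,.25,.26]))
E
```

```text
cam in tool mm [  78.10950096   -0.29529065 -197.04143068] axes in tool (cols camx,y,z)
 [[ 0.   -0.96 -0.27]
 [ 1.    0.   -0.  ]
 [ 0.   -0.27  0.96]] 63.25782912085735 319.3398326438649 243.18914625319752
[[0.48744957 0.32630133 0.068     ]]
[[0.50472514 0.23241379 0.068     ]]
[[0.49791714 0.13368285 0.068     ]]
nut [[ 0.47170692 -0.22025443  0.08      ]]
(array([-363.8, -310.7,  -72.3]), 0.0)
```

Request:
{"method": "arm_command", "body": {
  "deltas": [
    [-40.7,-31.9,-3.2,0,0,0,0],
    [-40.7,-31.9,-3.2,0,0,0,0],
    [-40.7,-31.9,-3.2,0,0,0,0],
    [-40.7,-31.9,-3.2,0,0,0,0],
    [-40.7,-31.9,-3.2,0,0,0,0.5]
  ]
}}

```text
time_s: 0.72
eef_pos: [0.3381, 0.4381, 0.2039]
tool_rot: [-3.141, -0.0, 2.863]
ft_force: [-0.2, -0.1, 0.2]
width: 0.0869
finger_force: 0.0
```

Request:
{"method": "arm_command", "body": {
  "deltas": [
    [-40.7,-31.9,-3.2,0,0,0,0.5],
    [-40.7,-31.9,-3.2,0,0,0,0.5],
    [-40.7,-31.9,-3.2,0,0,0,0.5],
    [-40.7,-31.9,-3.2,0,0,0,0.5],
    [-40.7,-31.9,-3.2,0,0,0,0.5]
  ]
}}

```text
time_s: 1.35
eef_pos: [0.4899, 0.2287, 0.22]
tool_rot: [-3.142, -0.0, 2.863]
ft_force: [0.3, -0.0, -0.3]
width: 0.0468
finger_force: 0.0
```

Request:
{"method": "arm_command", "body": {
  "deltas": [
    [0,0,0,0,0,0,0.5],
    [0,0,0,0,0,0,0.5]
  ]
}}

```text
time_s: 1.6
eef_pos: [0.4891, 0.2304, 0.2197]
tool_rot: [-3.141, -0.001, 2.862]
ft_force: [-0.4, 0.1, -0.2]
width: 0.0468
finger_force: 0.0
```

```bash
python3 - <<'E'
from station import bot
from h import *
import pickle
s=bot.sense();m=bot.camera_model('wrist');im=bot.capture('wrist')[:,:,::-1];cv2.imwrite('pics/w1.png',im);pickle.dump((s,m),open('w1.pkl','wb'))
print(s['time_s'],s['eef_pos'],s['tool_rot'],s['width'],s['qpos'])
for y in(.326,.232,.134):print(proj(m,[.49,y,.068]))
cv2.imwrite('pics/w1v.png',np.clip(im*1.8,0,255).astype(np.uint8))
E
```

```text
1.6 [0.48905823 0.23035383 0.21974335] [-3.14145826e+00 -5.47897061e-04  2.86229639e+00] 0.046766038818833865 [ 3.92858585e-01 -1.84595189e-01  1.68374956e+00  2.36614029e-04
  1.64295068e+00 -8.98624519e-01]
[[422.71744432 193.02987626]]
[[321.99452537 221.2056636 ]]
[[221.21251855 249.39797992]]
```

View pics/w1v.png

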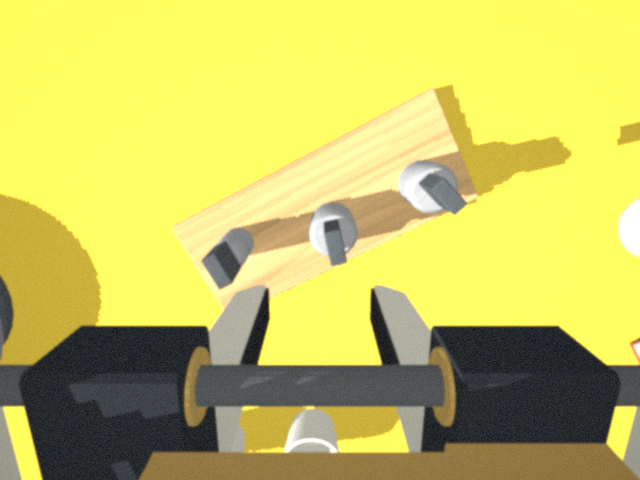

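The wrist view shows the thick sockets at (430,187) and (332,228), the slim one at (230,250), and the nut out of frame. I'll zoom in on the tangs.

```bash
python3 - <<'E'
import cv2,numpy as np
im=cv2.imread('pics/w1.png');k=np.zeros((560,800,3),np.uint8)
for i,(u,v) in enumerate([(395,150),(295,193)]):
    k[:,i*400:(i+1)*400]=cv2.resize(im[v:v+80,u:u+80],(400,400),interpolation=2).__getitem__(slice(None)) if 0 else cv2.copyMakeBorder(cv2.resize(im[v:v+80,u:u+80],(400,400),interpolation=2),0,160,0,0,cv2.BORDER_CONSTANT)
cv2.imwrite('pics/z2.png',np.clip(k[:400]*1.5,0,255).astype(np.uint8))
E
```

```text
(no output)
```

View pics/z2.png

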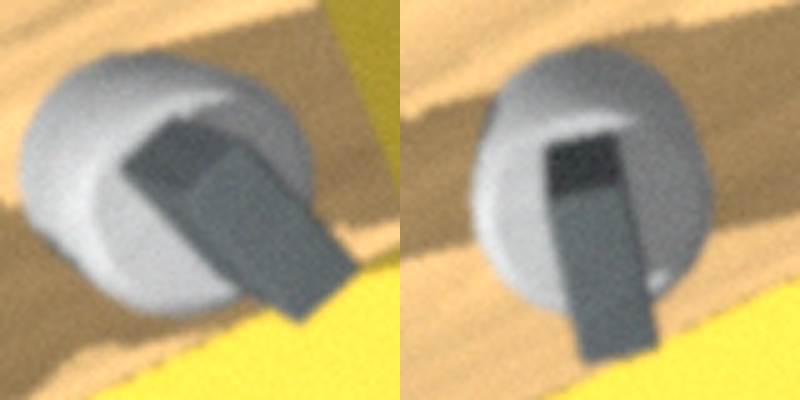

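```bash
python3 - <<'E'
from h import *
import pickle
s,m=pickle.load(open('w1.pkl','rb'))
for n,o,c in(('L',(395,150),[(188,195),(238,148),(358,265),(302,322)]),('M',(295,193),[(150,193),(225,185),(257,345),(188,362)])):
    P=plane(m,np.array(c)/5+o,.110)[:,:2]
    a=(P[2]+P[3]-P[0]-P[1])/2;b=(P[1]+P[2]-P[0]-P[3])/2
    print(n,P.mean(0),'len',np.linalg.norm(a),np.linalg.norm(b),'yaw',np.arctan2(a[1],a[0]),'across',np.arctan2(b[1],b[0])-np.pi/2)
E
```

```text
L [0.48945852 0.33673772] len 0.028083015341687455 0.011265895140275765 yaw 0.5279757032746564 across 0.5481174361831402
M [0.50523591 0.23940793] len 0.028825042484662052 0.01198875326673189 yaw -0.06681619644100402 across -0.0976823523956103
```

```bash
python3 - <<'E'
from station import bot
from h import *
import pickle
s,m=pickle.load(open('w1.pkl','rb'));t=bot.camera_model('top');sc=bot.camera_model('scene')
print('top',plane(t,[(164.6,302),(218.6,294)],.110)[:,:2])
X=np.array([[.4895,.3367,.11],[.5052,.2394,.11],[.4895,.3367,.068],[.5052,.2394,.068]])
print(proj(t,X),proj(sc,X))
im=cv2.imread('pics/top0.png');g=cv2.cvtColor(im,6)
k=[]
for cam,f_,o in((t,'pics/top0.png',(140,265)),(sc,'pics/scene0.png',(405,215))):
    i=cv2.imread(f_);p=proj(cam,X);c=i[o[1]:o[1]+90,o[0]:o[0]+100] ;c=cv2.resize(c,None,fx=4,fy=4,interpolation=2)
    for q in p: cv2.circle(c,tuple(int(v) for v in (q-o)*4+2),2,(0,0,255),-1)
    k.append(c)
cv2.imwrite('pics/z3.png',np.clip(np.hstack(k)*1.8,0,255).astype(np.uint8))
E
```

```text
top [[0.49109679 0.32861367]
 [0.50596504 0.23299149]]
[[160.00824701 302.86944465]
 [214.99564506 294.40536765]
 [166.46136219 304.8556854 ]
 [219.25548096 296.72109981]] [[494.75599557 257.51060235]
 [435.99568046 235.79298293]
 [488.08019107 270.69516717]
 [431.52482113 249.44104171]]
```

View pics/z3.png

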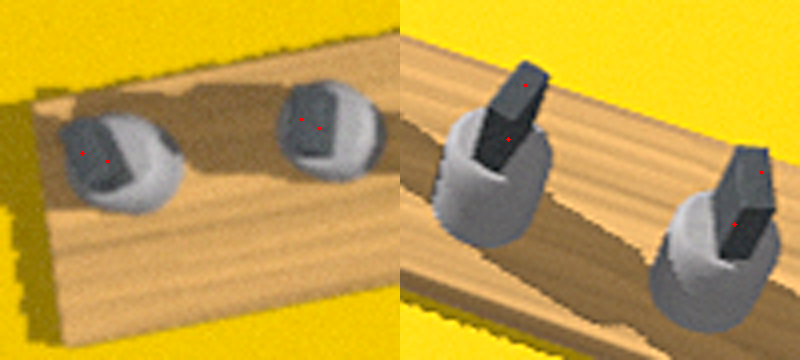

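The projected points sit right in depth but are about 2–4 px to one side in the scene view. I'll triangulate the tang tops across all three views.

```bash
python3 - <<'E'
from station import bot
from h import *
import pickle
s,m=pickle.load(open('w1.pkl','rb'));t=bot.camera_model('top');sc=bot.camera_model('scene')
W={'L':np.array([395,150])+np.array([271.5,232.5])/5,'M':np.array([295,193])+np.array([205,271])/5}
S={'L':np.array([405,215])+np.array([344,171])/4,'M':np.array([405,215])+np.array([118,89])/4}
for n in'LM':
    X=tri([ray(m,*W[n]),ray(sc,*S[n])]);print(n,'wrist+scene',X,'resid px',proj(m,X)-W[n],proj(sc,X)-S[n],'top',proj(t,X))
    print('  scene plane',plane(sc,S[n],.110))
# board corners
print('wrist board corners z=.018',plane(m,[(434,90),(175,229),(476,197)],.018)[:,:2])
print('top  board corners',plane(t,[(299,264),(150,290),(307,320),(155,346)],.018)[:,:2])
print('scene board corners',plane(sc,[(360,211),(338,259),(515,265),(502,313)],.018)[:,:2])
E
```

```text
L wrist+scene [0.4906015  0.33445369 0.10795359] resid px [[-3.29623314  1.86987533]] [[1.8430943  0.23846742]] top [[161.63107875 302.35963402]]
  scene plane [[0.49330999 0.33189214 0.11      ]]
M wrist+scene [0.50630816 0.23866857 0.10595079] resid px [[-0.67686152  0.28693188]] [[0.34356092 0.15783187]] top [[215.85594575 294.02216951]]
  scene plane [[0.50914533 0.23869007 0.11      ]]
wrist board corners z=.018 [[0.40684621 0.36737211]
 [0.46633453 0.07799529]
 [0.5200132  0.38851664]]
top  board corners [[0.57554488 0.09415928]
 [0.5223479  0.38455817]
 [0.46613416 0.07711816]
 [0.41485951 0.36786751]]
scene board corners [[0.4716867  0.08083329]
 [0.58384069 0.10344451]
 [0.41786212 0.36981648]
 [0.51815593 0.38899197]]
```

Request:
{"method": "arm_command", "body": {
  "deltas": [
    [-15.5,11.3,20,0,0,0,0.5],
    [0,0,30,0,0,-0.1,0.5],
    [0,0,30,0,0,-0.1,0.5],
    [0,0,0,0,0,0,0.5],
    [0,0,0,0,0,0,0.5]
  ]
}}

```text
time_s: 2.28
eef_pos: [0.5073, 0.2376, 0.1415]
tool_rot: [3.141, 0.001, 3.061]
ft_force: [-0.1, -0.2, -0.0]
width: 0.0464
finger_force: 0.0
```

```bash
python3 - <<'E'
from station import bot
from h import *
import pickle
s=bot.sense();m=bot.camera_model('wrist');im=bot.capture('wrist')[:,:,::-1];cv2.imwrite('pics/w2.png',im);pickle.dump((s,m),open('w2.pkl','wb'))
print(s['eef_pos'],s['tool_rot'])
R=Ro.from_euler('xyz',s['tool_rot']).as_matrix()
p=proj(m,[s['eef_pos'],s['eef_pos']-[0,0,s['eef_pos'][2]-.11]]);print(p,proj(m,[.507,.237,.11]))
c=cv2.resize(im[180:380,220:420],(600,600),interpolation=2)
cv2.imwrite('pics/z4.png',np.clip(c*1.6,0,255).astype(np.uint8))
E
```

```text
[0.50731846 0.23761413 0.14145488] [3.14096380e+00 1.05902262e-03 3.06148362e+00]
[[319.48265711 282.15462458]
 [319.48026699 263.26539378]] [[318.44961989 262.85432957]]
```

View pics/z4.png

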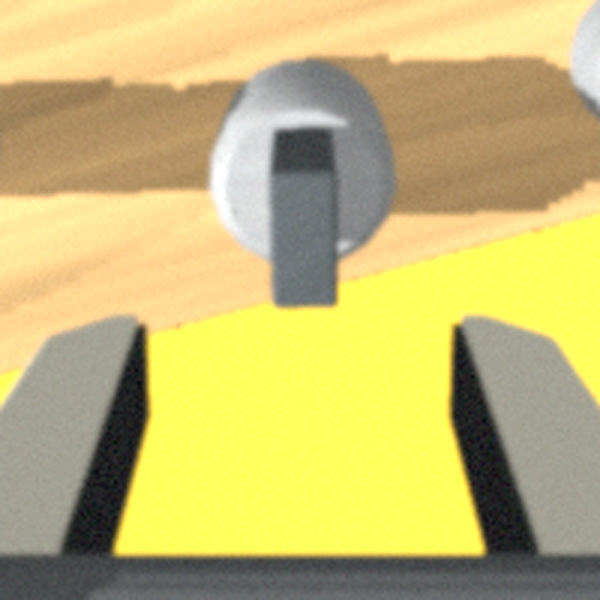

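The tang is square between the fingers, with its top face centred at (321,259). The tool should go about 2.5 mm along +x. I'll descend, grip and lift.

Request:
{"method": "arm_command", "body": {
  "deltas": [
    [2.5,1,30,0,0,0,0.5],
    [0,0,36,0,0,0,0.5],
    [0,0,0,0,0,0,0.5],
    [0,0,0,0,0,0,1],
    [0,0,0,0,0,0,1]
  ],
  "force": 40
}}

```text
time_s: 2.95
eef_pos: [0.5057, 0.2384, 0.0761]
tool_rot: [3.14, 0.002, 3.062]
ft_force: [1.3, -0.5, 0.3]
width: 0.0312
finger_force: 0.0
```

Request:
{"method": "arm_command", "body": {
  "deltas": [
    [0,0,0,0,0,0,1],
    [0,0,0,0,0,0,1],
    [0,0,0,0,0,0,1]
  ],
  "force": 40
}}

```text
time_s: 3.32
eef_pos: [0.5052, 0.2383, 0.0746]
tool_rot: [3.141, 0.001, 3.063]
ft_force: [0.7, 1.4, 5.5]
width: 0.0136
finger_force: 40.0
```

Request:
{"method": "arm_command", "body": {
  "deltas": [
    [0,0,-20,0,0,0,1],
    [0,0,-40,0,0,0,1],
    [0,0,-40,0,0,0,1],
    [-4.1,-25,-10,0,0,0,1],
    [-7.2,-45,0,0,0,0,1]
  ]
}}

```text
time_s: 3.95
eef_pos: [0.5107, 0.1674, 0.1862]
tool_rot: [3.141, 0.002, 3.065]
ft_force: [1.1, -0.0, -3.6]
width: 0.0128
finger_force: 40.0
```

Request:
{"method": "arm_command", "body": {
  "deltas": [
    [-7.2,-45,0,0,0,0,1],
    [-7.2,-45,0,0,0,0,1],
    [-7.2,-45,0,0,0,0,1],
    [-7.2,-45,0,0,0,0,1],
    [-7.2,-45,0,0,0,0,1]
  ]
}}

```text
time_s: 4.58
eef_pos: [0.5285, -0.0613, 0.1852]
tool_rot: [-3.141, 0.0, 3.063]
ft_force: [0.7, 0.2, -3.5]
width: 0.0132
finger_force: 40.0
```

Request:
{"method": "arm_command", "body": {
  "deltas": [
    [-7.2,-45,5,0,0,0,1],
    [-7.2,-45,10,0,0,0,1],
    [-7.2,-45,10,0,0,0,1],
    [-2,-23,5,0,0,0,1],
    [0,0,0,0,0,0,1]
  ]
}}

```text
time_s: 5.2
eef_pos: [0.5395, -0.2201, 0.1541]
tool_rot: [3.141, -0.001, 3.061]
ft_force: [-0.4, 0.2, -3.8]
width: 0.0128
finger_force: 40.0
```

Request:
{"method": "arm_command", "body": {
  "deltas": [
    [0,0,0,0,0,0,1],
    [0,0,0,0,0,0,1]
  ]
}}

```text
time_s: 5.45
eef_pos: [0.5401, -0.2182, 0.1546]
tool_rot: [-3.141, 0.001, 3.064]
ft_force: [-0.3, -0.3, -3.2]
width: 0.0129
finger_force: 40.0
```

```bash
python3 - <<'E'
from station import bot
from h import *
import pickle
s=bot.sense();m=bot.camera_model('wrist');im=bot.capture('wrist')[:,:,::-1];cv2.imwrite('pics/w3.png',im);pickle.dump((s,m),open('w3.pkl','wb'))
print(s['eef_pos'],s['tool_rot'])
p=proj(m,[.4725,-.2215,.08])[0];print(p,proj(m,s['eef_pos']))
u,v=max(int(p[0])-50,0),max(int(p[1])-50,0);print('crop',u,v)
a=cv2.resize(im[v:v+100,u:u+100],(600,600),interpolation=2)
b=cv2.resize(im[180:380,260:380],(200,333),interpolation=2)
k=np.zeros((600,800,3),np.uint8);k[:,:600]=a;k[:333,600:]=b
cv2.imwrite('pics/z5.png',np.clip(k*1.5,0,255).astype(np.uint8))
E
```

```text
[ 0.54008145 -0.21822323  0.15464651] [-3.14149822e+00  5.74128357e-04  3.06392478e+00]
[306.98195734 148.78919483] [[319.4292058  282.10736139]]
crop 256 98
```

View pics/z5.png

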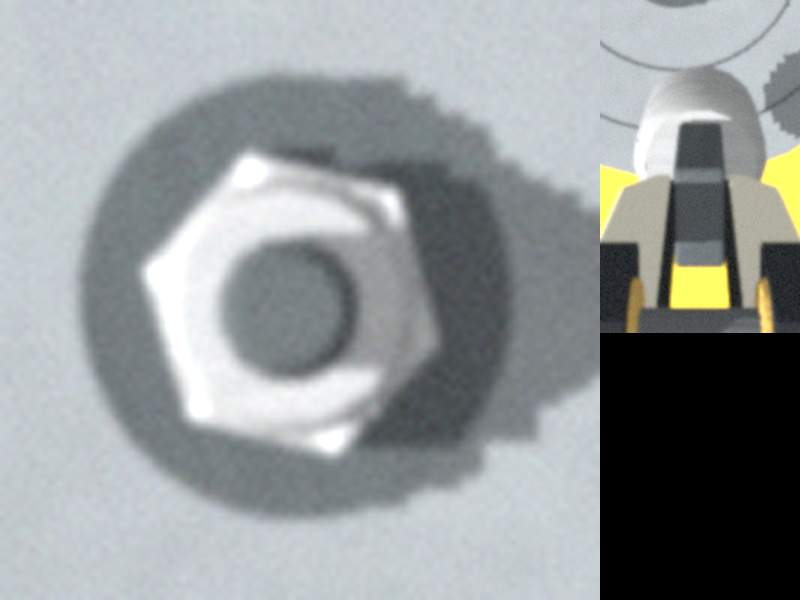

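The nut is sharp. In the crop, the six corners are (250,155), (403,190), (440,335), (335,452), (198,415) and (145,272), and the bolt end is at (290,310). The socket hangs straight in the grip.

```bash
python3 - <<'E'
from station import bot
from h import *
import pickle
s,m=pickle.load(open('w3.pkl','rb'))
c=np.array([(250,155),(403,190),(440,335),(335,452),(198,415),(145,272)])/6+[256,98]
P=plane(m,c,.077)[:,:2];C=P.mean(0);d=P-C;a=np.arctan2(d[:,1],d[:,0])
print('centre',C,'radii',np.hypot(*d.T),'corner yaw mod60',np.degrees(np.angle(np.mean(np.exp(6j*a)))/6))
print('bolt',plane(m,np.array([290,310])/6+[256,98],.088))
# socket body shoulder / tang top, in tool frame at heights: tang top = TCP+37mm-? 
R=Ro.from_euler('xyz',s['tool_rot']).as_matrix()
zt=s['eef_pos'][2]+.110-.0748
# tang top face in z5 inset: v 240..265 visible at scale 200/120
o=np.array([260,180]);q=np.array([[100,122],[75,122],[125,122],[100,240],[100,265]])/(200/120)+o
for z in(zt,zt-.042):print(z,[(R.T@(x-s['eef_pos'])*1000).round(1)[:2] for x in plane(m,q,z)])
E
```

```text
centre [ 0.47249721 -0.22282745] radii [0.01705877 0.01757397 0.01691854 0.01725714 0.01684629 0.01743168] corner yaw mod60 12.462562555963459
bolt [[ 0.47261782 -0.22300805  0.088     ]]
0.18984651188785603 [array([27.4,  0.3]), array([27.4, -6.3]), array([27.4,  6.8]), array([-6.6,  0.3]), array([-14.3,   0.3])]
0.14784651188785602 [array([14.3,  0.3]), array([14.3, -7.9]), array([14.3,  8.5]), array([-28.6,   0.3]), array([-38.3,   0.3])]
```

Request:
{"method": "arm_command", "body": {
  "deltas": [
    [22.3,-3.3,-5,0,0,0,1],
    [22.3,-3.3,0,0,0,0,1],
    [22.4,-3.2,0,0,0,0,1],
    [0,0,0,0,0,-0.149,1],
    [0,0,0,0,0,-0.149,1]
  ]
}}

```text
time_s: 6.12
eef_pos: [0.4723, -0.2231, 0.1596]
tool_rot: [-3.141, 0.001, -2.917]
ft_force: [0.3, 0.5, -3.9]
width: 0.0135
finger_force: 40.0
```

Request:
{"method": "arm_command", "body": {
  "deltas": [
    [0,0,0,0,0,0,1],
    [0,0,0,0,0,0,1],
    [0,0,0,0,0,0,1]
  ]
}}

```text
time_s: 6.5
eef_pos: [0.4724, -0.2235, 0.1591]
tool_rot: [-3.142, -0.0, -2.924]
ft_force: [-0.4, -0.1, -3.7]
width: 0.0131
finger_force: 40.0
```

```bash
python3 - <<'E'
from station import bot
from h import *
s=bot.sense();print(s['eef_pos'],s['tool_rot'],s['ft_force'],go(s,[.4725,-.2228,.141],3.359))
E
```

```text
[ 0.47238343 -0.22350457  0.15907372] [-3.14155364e+00 -1.46596348e-05 -2.92406464e+00] [-0.43208839 -0.08615233 -3.74866178] (array([-0.3,  0.7, 18.1]), 0.0)
```

Request:
{"method": "arm_command", "body": {
  "deltas": [
    [-0.3,0.7,10,0,0,0,1],
    [0,0,8,0,0,0,1],
    [0,0,2,0,0,0,1],
    [0,0,2,0,0,0,1],
    [0,0,2,0,0,0,1]
  ]
}}

```text
time_s: 7.12
eef_pos: [0.4725, -0.2229, 0.1351]
tool_rot: [-3.141, 0.0, -2.922]
ft_force: [-0.4, 0.2, -3.6]
width: 0.013
finger_force: 40.0
```

Request:
{"method": "arm_command", "body": {
  "deltas": [
    [0,0,2,0,0,0,1],
    [0,0,2,0,0,0,1],
    [0,0,0,0,0,0,1]
  ]
}}

```text
time_s: 7.5
eef_pos: [0.4724, -0.2229, 0.1309]
tool_rot: [3.142, -0.0, -2.922]
ft_force: [-0.9, -0.8, -2.5]
width: 0.013
finger_force: 40.0
```

Request:
{"method": "arm_command", "body": {
  "deltas": [
    [0,0,2,0,0,0,1],
    [0,0,2,0,0,0,1],
    [0,0,2,0,0,0,1],
    [0,0,2,0,0,0,1],
    [0,0,0,0,0,0,1]
  ]
}}

```text
time_s: 8.12
eef_pos: [0.4724, -0.2228, 0.1228]
tool_rot: [3.141, -0.0, -2.922]
ft_force: [-0.1, -1.4, -3.1]
width: 0.0132
finger_force: 40.0
```

Fitting. The last millimetres will go down gently.

Request:
{"method": "arm_command", "body": {
  "deltas": [
    [0,0,1.5,0,0,0,1],
    [0,0,1.5,0,0,0,1],
    [0,0,0,0,0,0,1],
    [0,0,0,0,0,0,1]
  ]
}}

```text
time_s: 8.62
eef_pos: [0.4726, -0.223, 0.1206]
tool_rot: [-3.141, 0.001, -2.922]
ft_force: [-2.2, 0.9, 5.5]
width: 0.0131
finger_force: 40.0
```

```bash
python3 - <<'E'
from station import bot
from h import *
s=bot.sense();print(s['eef_pos'],s['ft_force'])
a=bot.capture('scene')[:,:,::-1];b=bot.capture('wrist')[:,:,::-1]
c=cv2.resize(a[80:180,165:295],(520,400),interpolation=2);d=cv2.resize(b[180:380,250:390],(280,400),interpolation=2)
cv2.imwrite('pics/z6.png',np.clip(np.hstack([c,d])*1.6,0,255).astype(np.uint8))
E
```

```text
[ 0.47262712 -0.22297035  0.12058087] [-2.23683889  0.94539894  5.47869454]
```

View pics/z6.png

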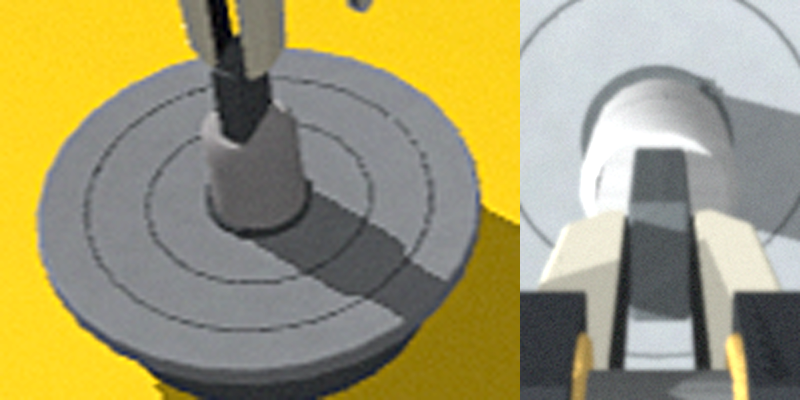

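```bash
python3 - <<'E'
from station import bot
from h import *
m=bot.camera_model('scene');t=bot.camera_model('wrist');C=np.array([.4726,-.2230,0]);a=np.radians(12.5);x=np.array([np.cos(a),np.sin(a),0]);y=np.array([-x[1],x[0],0])
def z6(p):return ((proj(m,p)-[165,80])*4).round(0)
def z6w(p):return ((proj(t,p)-[250,180])*2+[520,0]).round(0)
for dz in(0,.016):
    k=np.array([0,0,dz]);e=np.array([0,0,1.])
    pts=[C+k+.114*e+s*.015*x+q*.007*y for s in(1,)for q in(-1,1)]+[C+k+.156*e+s*.015*x+q*.007*y for s in(1,-1)for q in(-1,1)]
    print('dz',dz,'tang +x end base, top +x, top -x',z6(pts).tolist(),'wrist',z6w(pts).tolist())
    print(' mouth front',z6(C+k+.064*e+.023*np.array([.84,.545,0])),'shoulder front',z6(C+k+.114*e+.023*np.array([.84,.545,0])))
print('finger tip +x corners z=.1206',z6([C+[0,0,.1206]+.0075*x+q*y for q in(-.024,-.007,.007,.024)]).tolist())
E
```

```text
dz 0 tang +x end base, top +x, top -x [[221.0, 132.0], [248.0, 140.0], [210.0, 66.0], [237.0, 74.0], [239.0, 24.0], [266.0, 32.0]] wrist [[632.0, 245.0], [681.0, 245.0], [626.0, 321.0], [686.0, 321.0], [625.0, 200.0], [688.0, 200.0]]
 mouth front [[255. 224.]] shoulder front [[243. 150.]]
dz 0.016 tang +x end base, top +x, top -x [[217.0, 108.0], [244.0, 116.0], [205.0, 39.0], [233.0, 47.0], [235.0, -3.0], [262.0, 5.0]] wrist [[630.0, 270.0], [683.0, 270.0], [623.0, 359.0], [689.0, 360.0], [621.0, 229.0], [691.0, 229.0]]
 mouth front [[252. 201.]] shoulder front [[239. 125.]]
finger tip +x corners z=.1206 [[194.0, 102.0], [226.0, 112.0], [253.0, 120.0], [286.0, 129.0]]
```

Seated: the socket's projected mouth, shoulder and tang match both views at full depth, not 16 mm higher. The TCP height is 0.1206 m against an expected 0.121 m, and it presses down with about 9 N.

```bash
python3 -c "
from station import bot
print(bot.close_job())"
```

```text
the job is handed in; nothing more can be done
None
```

The first thick socket I tried, the middle one on the ware board, went fully down over the nut. I handed the job in with it still gripped, upright and seated; the other two sockets, the cups and the jar were never touched, and the judge's verdict was not shown.

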